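# Light a sample bottle with a spring-return shutter

## Task

The sample bottle has fallen over: stand it upright on the round green spot beside the light box's window and let go of it. Then pull the spring-loaded shutter out by its blue handle until its white pointer is in line with the red mark on the scale rail, and keep holding it there: finish while still holding, since the shutter snaps shut when released. Leave the reagent bottle, the dishes and the slide box where they are.

Things in the scene. Friction and masses are not known exactly. Their poses are not given: they have to be found in the camera images.
- sample_centre (a point): Half-way up the sample bottle, on its axis, 54 mm above its underside. White square body 42 x 42 mm, 80 mm tall, orange stripe and round orange cap (28 mm diameter); 108 mm tall in all; 0.1 to 0.2 kg. z runs from underside to cap: at the start level (lying on a flat side, cap away from the robot, up to 52 degrees either way). Turn about the axis does not matter.
- sample: The same bottle; origin at the centre of its underside, same axes.
- spot (a point): Centre of the green disc (64 mm diameter, flat on the table, level with it at z = 0) where the bottle must stand. It belongs to the light box: 110 mm from the box's window side. The frame's axes are those of the light box.
- lightbox: White fixed lamp housing 140 (x) x 100 (y) x 110 mm high, origin at the centre of its underside. Its -x end faces roughly to the robot; its -y side has the yellow window, with the green spot at (0, -160) mm. A black scale rail (30 mm wide, top 50 mm above the table) sticks out of the -x end, centred on y = -5 mm, from x = -70 to -205 mm.
- shutter (a joint): The shutter, a dark steel plate 5 mm thick sliding along the window side. Its travel in m: 0 shut, grows as it is pulled out along the light box's own -x axis (roughly towards the robot), stops at 0.095. A spring pulls it shut: 2.4 N at 0, plus 0.8 N per 10 mm, so 5 to 8.5 N at the mark; it shuts by itself when released.
- handle (a point): Inside the shutter's upright blue handle, on its axis, 110 mm above the table. The handle is a tab 14 mm thick (light box's x, the pulling direction), 24 mm wide (y), its top 125 mm above the table, 43 mm from the box's end when shut. Pinch it from above across either pair of faces; below 85 mm the steel plate joins its face towards the box. Axes as the light box.
- pointer (a point): Tip of the white pointer (4 mm wide bar) that the shutter carries over the scale rail, 58 mm above the table: rigid with the handle, at the same light-box x as the handle's axis. Axes as the light box.
- mark (a point): Centre of the red mark, a red bar 7 mm wide (along the light box's x) across the top of the scale rail, 54 mm above the table; fixed, its place along the rail differs each time, 35 to 75 mm beyond the pointer of the shut shutter. Axes as the light box.
- reagent: Bystander: amber round reagent bottle, 60 mm diameter, 130 mm high, upright; origin at the centre of its underside.
- dishes: Bystander: stack of three pale translucent plastic dishes, 90 mm diameter, 47 mm high; origin at the centre of its underside.
- slidebox: Bystander: flat blue box for microscope slides, 90 x 100 x 26 mm; origin at the centre of its underside.
Not all that is in view belongs to the job. Of the things like the sample, leave any that is pink or purple; of the rest the larger one is meant.

How it is judged:
On the way, in this order (a step that is already met when the one before it is completed fails the run):
1. the sample bottle stands upright on the green spot, let go and at rest (angle between sample_centre's own z axis and vertical below 0.1 rad and horizontal distance between sample_centre and spot below 0.018 m and height (world z) of sample_centre between 0.049 and 0.059 m and contact force between the fingers and sample below 0.1 N and linear speed of sample below 0.03 m/s), for 0.3 s.
2. the shutter is pulled out with its pointer at the red mark, held by the gripper (x of pointer in the frame of mark between -0.005 and 0.005 m and velocity of joint shutter between -0.02 and 0.02 m/s and contact force between the fingers and shutter above 1.5 N), for 0.3 s.
At the end, for the whole second after the job is handed in: Bottle upright (0.1 rad) on the table, axis within 18 mm of the spot's centre, at rest, not touched by the fingers; shutter pointer within 5 mm of the red mark's middle, still, held by the fingers (over 1.5 N) and propped by no loose thing (all of step 1 and all of step 2 and contact force between shutter and sample below 0.2 N and contact force between shutter and reagent below 0.2 N and contact force between shutter and dishes below 0.2 N and contact force between shutter and slidebox below 0.2 N); the arm keeps its last pose, push and grip.
It fails at once if the reagent bottle is shifted by more than 30 mm or tipped (distance of reagent from where it was at the start of the episode above 0.03 m or angle between reagent's own z axis and vertical above 0.3 rad).
It fails at once if the stack of dishes is shifted by more than 30 mm or tipped (distance of dishes from where it was at the start of the episode above 0.03 m or angle between dishes's own z axis and vertical above 0.3 rad).
It fails at once if the slide box is shifted by more than 30 mm or tipped (distance of slidebox from where it was at the start of the episode above 0.03 m or angle between slidebox's own z axis and vertical above 0.3 rad).
It also fails if it takes over 64 s, if anything falls off the work surface, if the arm or the gripper's body presses on something with over 40 N, if the wrist force passes 120 N, or if a joint passes its speed limit or range.

## Robot

A 7-joint arm with a two-finger parallel gripper is mounted at the origin on the work surface. World frame = base frame: x ahead of the robot, y to its left, z up, the work surface at z = 0. Lengths are in m, angles in rad, forces in N, time in s.
With the tool pointing down it reaches from about 0.4 to 0.875 m from the base axis. Payload 19.3 kg.
Tool frame: the origin (TCP) lies at the very end of the fingers, on their centre line; the grasp point (between the pads) lies bot.pinch_z behind it (bot.pinch_z is the distance from the TCP to the grasp point, in m); z points along the fingers, y is the line along which they close (so a half turn about z gives the same grasp; the last joint's range is limited). The gripper opens to 85 mm and grips with 20 to 120 N. Pads are 22 mm wide; open, the fingers measure 114 mm over their backs; the gripper's body (76 mm by 85 mm) begins 54 mm behind the grasp point. The pads swing forward as they close: fully open they stand 13 mm farther back than shut.
Start: joints at [1.033, 0.521, -0.036, 1.599, 0.021, 1.021, -0.113], TCP at [0.282, -0.558, 0.231] pointing down, gripper open.
Joint ranges: [-2.91, 2.91], [-0.3, 2.13], [-1.5, 1.42], [0.17, 2.43], [-1.26, 4.41], [0.16, 1.93], [-2.52, 2.52]. Speed limits (rad/s): [1.89, 1.89, 2.39, 2.39, 3.01, 3.01, 3.01].

## Interface

Orientations are given as [roll, pitch, yaw] about the fixed x, y, z axes, in that order (R = Rz(yaw) Ry(pitch) Rx(roll)).
In Python, from workcell import bot, grab_frame, ticket gives the robot as it stands.
- The arm moves only by the tool arm_command, never from a script. Its argument "commands" is a list of rows, each a list of 3 entries, a list of its own where there are three numbers: the shift along the world's x, y, z in mm, then the turn about the world's z in rad, then the gripper command: -1 is fully open, 1 is shut, values between are in proportion. In form: [[[tx, ty, tz], roll, fingers], ...]. A call has 1 to 20 rows; each row shifts and turns the commanded pose from where the row before left it; what a row does not reach is not made up. A row lasts 1/10 s, in which the tool goes at most 50 mm and 8.59 degrees, less where a joint would pass 70% of its speed; a pose out of reach is approached as far as the arm can. A call with a gripper value outside its range is refused whole. The fingers move at their own pace and stop on an object; "newtons" is the grip in N (left out, the last holds). Time passes only in rows, so rows that do not move let the fingers close. It gives the time, the measured TCP pose, the force, the opening and the grip force at its end, in the units of the state.
- bot.observe(): the state, without advancing time (a new reading comes with each control period).
- grab_frame(name): name is "scene" or "side" or "wrist"; returns a dict with "image" (400x640x3 uint8, red, green, blue), "vertical_fov" (degrees; the focal length in pixels is half the picture's height over the tangent of half this angle, whatever the lens; pixels are square), "cx", "cy" (the principal point, pixels), "R" (3x3) and "t" (3): a world point X has camera coordinates R X + t. Camera axes: x right, y down, z forward; pixel columns grow to the right and rows downward; lengths in m; the calibration is good to about 2 mm. A picture is of the moment at which its call begins. There is no depth.
- ticket.job_done(): hands the job in; it is judged then, once.
The state is a dict: "clock": time; "qpos": joint angles; "qd": joint speeds; "joint_efforts": joint torques, N m; "position": TCP position; "tool_rot": TCP orientation; "force": force on the tool from outside, world axes, zero at the start; "moment": the same for the moment, N m; "grip_width": finger opening in m; "finger_force": force on a finger pad.
Only numpy, scipy, OpenCV 4.12 (cv2) and the standard library are available. Lean on these libraries where they do the work, as an engineer would, in place of code of your own. Each camera call takes 0.05 s, during which the arm holds its last target. There are 200 camera calls.

## Working session

There is one attempt and no reset: what is moved stays moved. The work goes in short steps, Python scripts to look and compute and a tool call to move; the robot and the scene stay as the last step left them, time stands still between calls to the robot, and variables do not carry over. Pictures are saved under pics/ and viewed, at most 10 in all, crops included, and the job is handed in when it is done.

Besides the shell and the picture viewer there is one more tool, called as a command line: name --argument value ..., lists and objects as JSON in quotes. arm_command: Moves the arm, as the interface text tells. Its arguments: {"type":"object","properties":{"commands":{"type":"array"},"newtons":{"type":"number"}},"required":["commands"]}

```bash
mkdir -p pics; cat > h.py <<'E'
import numpy as np, cv2
from workcell import bot, grab_frame, ticket
def snap(n,f=None):
    d=grab_frame(n)
    np.savez(f'pics/{f or n}.npz',**d)
    cv2.imwrite(f'pics/{f or n}.png',d['image'][:,:,::-1]); return d
def load(f): return dict(np.load(f'pics/{f}.npz'))
def foc(d): return d['image'].shape[0]/2/np.tan(np.radians(d['vertical_fov'])/2)
def ray(d,u,v):
    r=np.array([(u-d['cx'])/foc(d),(v-d['cy'])/foc(d),1.]); R=np.array(d['R'])
    return -R.T@d['t'], R.T@r
def plane(d,u,v,z):
    c,r=ray(d,u,v); return c+r*(z-c[2])/r[2]
def proj(d,X):
    p=np.array(d['R'])@np.array(X)+d['t']; return foc(d)*p[0]/p[2]+d['cx'],foc(d)*p[1]/p[2]+d['cy']
def tri(d1,p1,d2,p2):
    c1,r1=ray(d1,*p1);c2,r2=ray(d2,*p2)
    s=np.linalg.lstsq(np.c_[r1,-r2],c2-c1,rcond=None)[0]
    a,b=c1+r1*s[0],c2+r2*s[1]; return (a+b)/2,np.linalg.norm(a-b)
E
python3 - <<'E'
from h import *
for n in("scene","side","wrist"):
    d=snap(n); print(n,d['vertical_fov'],d['cx'],d['cy'],-np.array(d['R']).T@d['t'])
print(bot.observe(),bot.pinch_z)
E
```

```text
scene 57.06951831556078 319.82699558136414 203.04989358300287 [1.32224748 0.22625707 0.63337135]
side 54.019325759237525 316.4276359419908 204.22302051133656 [0.36097252 0.6495334  0.76198319]
wrist 60.44014913933465 320.10865190218016 204.83905130923768 [ 0.34558251 -0.52586101  0.37278401]
{'clock': 0.15, 'qpos': array([ 1.03281268,  0.52187252, -0.03634217,  1.59984581,  0.02122064,
        1.02109428, -0.11281952]), 'qd': array([ 0.00226501, -0.0028064 , -0.00088402, -0.00055108,  0.00012087,
        0.00016039, -0.00098107]), 'joint_efforts': array([ 1.28918375e-03, -9.27392435e+01,  1.98011152e+00, -3.70058692e+01,
        1.78367074e-02,  6.49153342e-03,  7.32836452e-05]), 'position': array([ 0.2816885 , -0.5576557 ,  0.23087183]), 'tool_rot': array([-3.14076086e+00,  6.51223075e-05,  4.67774831e-01]), 'force': array([-0.42252798,  0.35943625, -0.14276885]), 'moment': array([ 0.03557245, -0.01492483,  0.02761302]), 'finger_force': 0.0, 'grip_width': 0.0854640369029326} 0.0187
```

View pics/scene.png

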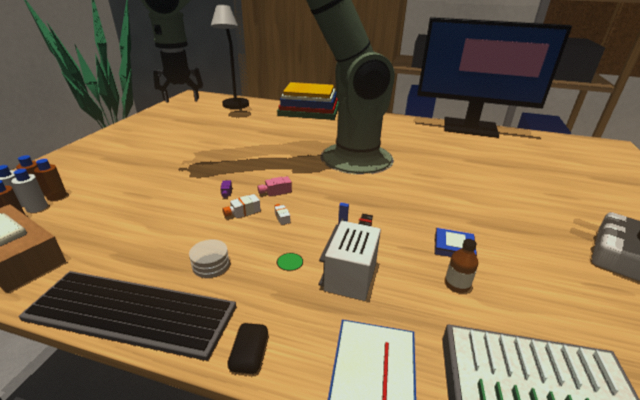

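View pics/side.png

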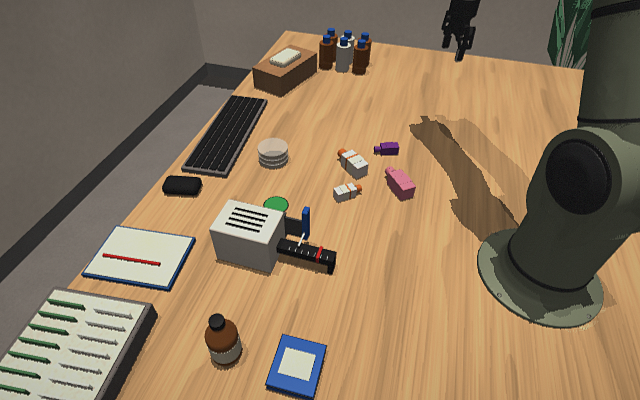

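The scene shows five bottle-like things, given here as scene / side pixels:
- pink: (276,186) / (400,183), excluded by colour
- purple: (226,187) / (387,149), excluded by colour
- large white and orange: (243,206) / (352,162)
- small white and orange: (283,213) / (347,191)

The larger white one is the sample. I'll confirm it in an enlarged crop.

```bash
python3 - <<'E'
from h import *
a=cv2.imread('pics/side.png')
A=cv2.resize(a[130:280,200:420],None,fx=3.6,fy=3.6,interpolation=cv2.INTER_CUBIC)
cv2.imwrite('pics/crop1.png',A[:600,:800])
a=cv2.imread('pics/scene.png')
A=cv2.resize(a[170:300,185:385],None,fx=4,fy=4,interpolation=cv2.INTER_CUBIC)
cv2.imwrite('pics/crop2.png',A)
E
```

```text
(no output)
```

View pics/crop1.png

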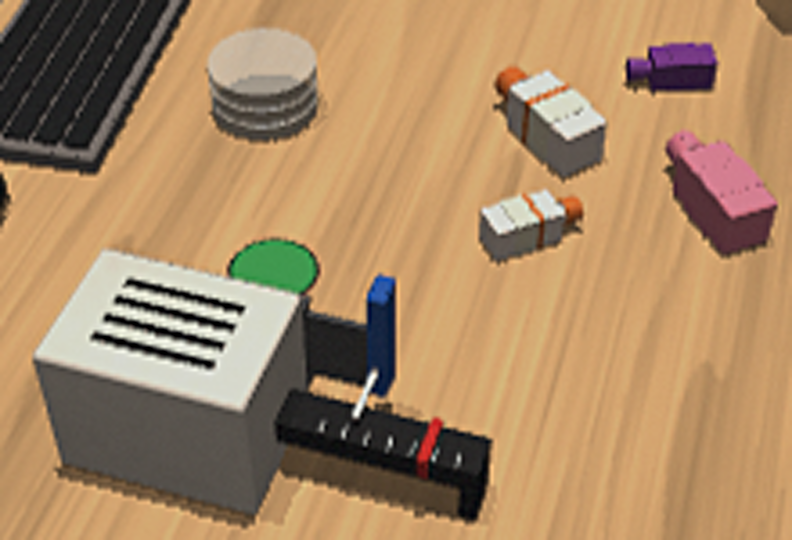

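View pics/crop2.png

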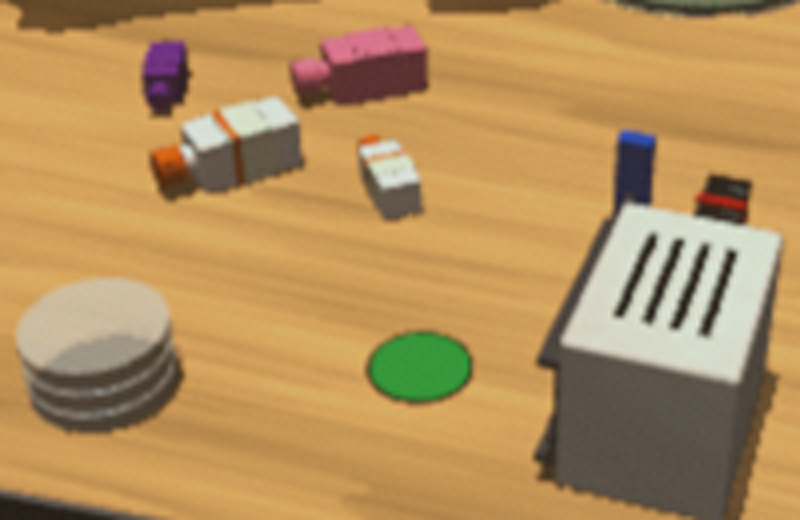

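The crops confirm it. The larger white bottle has its cap at crop1 (512,82) and is clearly longer than the small one at crop1 (530,222). Next I'll measure the positions.

```bash
cat >> h.py <<'E'
def blob(d,lo,hi,box):
    h=cv2.cvtColor(d['image'],cv2.COLOR_RGB2HSV); m=cv2.inRange(h,np.array(lo),np.array(hi))
    k=np.zeros_like(m); x0,y0,x1,y1=box; k[y0:y1,x0:x1]=m[y0:y1,x0:x1]
    n,l,s,c=cv2.connectedComponentsWithStats(k); i=1+s[1:,4].argmax(); return c[i],s[i],(l==i)
E
python3 - <<'E'
from h import *
np.set_printoptions(precision=4,suppress=True)
S,W=load('side'),load('scene')
c1=lambda u,v:((u)/3.6+200-.4,(v)/3.6+130-.4); c2=lambda u,v:(u/4+185-.4,v/4+170-.4)
print('body top side',*[plane(S,*c1(*p),.042) for p in((507,97),(550,70),(606,125),(555,152))])
print('body top scene',*[plane(W,*c2(*p),.042) for p in((183,125),(205,152),(300,138),(272,98))])
for lo,hi,n,bs,bw,z in(((50,120,60),(75,255,255),'green',(250,180,310,230),(260,240,320,280),0),):
    a,b=blob(S,lo,hi,bs),blob(W,lo,hi,bw); print(n,a[1],plane(S,*a[0],z),b[1],plane(W,*b[0],z))
o=((3,150,90),(14,255,255)); a=blob(S,*o,(336,145,346,158));b=blob(W,*o,(220,204,234,222))
print('cap',a[1],b[1],tri(S,a[0],W,b[0]))
g=[plane(S,*c1(*p),.11) for p in((105,250),(303,297),(245,410),(37,358))];print('box side',*g)
g2=[plane(W,*c2(*p),.11) for p in((623,205),(780,235),(738,382),(562,343))];print('box scene',*g2)
print('handle top',plane(S,*c1(382,280),.125),plane(W,*c2(637,136),.125))
print('pointer',plane(S,*c1(356,417),.058),'mark',plane(S,*c1(430,445),.054),plane(W,*c2(722,202),.054))
E
```

```text
body top side [ 0.5316 -0.2352  0.042 ] [ 0.5058 -0.28    0.042 ] [ 0.4481 -0.2238  0.042 ] [ 0.48   -0.1802  0.042 ]
body top scene [ 0.509  -0.2784  0.042 ] [ 0.5365 -0.2461  0.042 ] [ 0.4976 -0.1891  0.042 ] [ 0.4528 -0.2328  0.042 ]
green [264 197  24  14 249] [ 0.6614 -0.0403  0.    ] [277 253  25  17 327] [ 0.6607 -0.0353  0.    ]
cap [338 148   8   8  35] [223 206   9   9  60] (array([ 0.539 , -0.2765,  0.0284]), np.float64(0.002043787708909409))
box side [0.729  0.0785 0.11  ] [0.5919 0.081  0.11  ] [0.5944 0.1765 0.11  ] [0.7289 0.175  0.11  ]
box scene [0.5988 0.0767 0.11  ] [0.599  0.1735 0.11  ] [0.735  0.1724 0.11  ] [0.7339 0.0762 0.11  ]
handle top [0.5442 0.0662 0.125 ] [0.5427 0.0713 0.125 ]
pointer [0.544  0.1241 0.058 ] mark [0.494 0.129 0.054] [0.4964 0.1242 0.054 ]
```

arm_command --commands '[[[22,32,0],-0.127,-1],[[22,32,0],-0.127,-1],[[22,32,0],-0.127,-1],[[22,32,0],-0.127,-1],[[22,32,0],-0.127,-1],[[22,32,0],-0.127,-1],[[22,32,0],-0.127,-1],[[22,32,0],-0.127,-1],[[22,32,0],-0.127,-1],[[22,32,0],-0.127,-1],[[0,0,0],0,-1],[[0,0,0],0,-1]]' --newtons 20

```text
clock: 1.35
position: [0.502, -0.2371, 0.2311]
tool_rot: [3.141, 0.0, -0.799]
force: [-0.4, -0.8, 0.4]
grip_width: 0.0853
finger_force: 0.0
```

```bash
python3 - <<'E'
from h import *
np.set_printoptions(precision=4,suppress=True)
d=snap('wrist','w1'); s=bot.observe(); print(s['position'],s['tool_rot'],s['clock'],s['qpos'])
E
```

```text
[ 0.5015 -0.2382  0.2312] [ 3.1411  0.0002 -0.8008] 1.4 [ 0.2063  0.4159  0.1758  1.7943 -0.0872  0.9393 -1.9527]
```

View pics/w1.png

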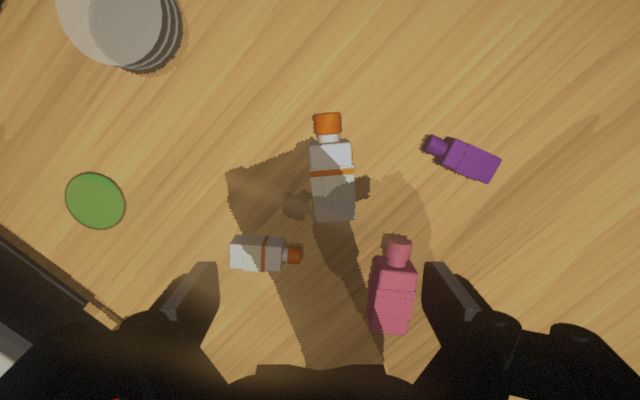

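The wrist view shows the sample's cap at (327,124), its underside edge at about (335,219), and the green spot at (95,200).

```bash
python3 - <<'E'
from h import *
np.set_printoptions(precision=4,suppress=True)
d=load('w1')
a=blob(d,(3,150,90),(18,255,255),(305,105,350,150));print(a[0],a[1])
for z in(.021,.03): print('cap',plane(d,*a[0],z), 'end',plane(d,326.5,112.5,z))
b=[plane(d,*p,.042) for p in((309,144),(351,139),(355,218),(316,222))]
print(b); m=(b[0]+b[1])/2-(b[2]+b[3])/2; print(np.arctan2(m[1],m[0]),np.linalg.norm(m),(b[0]+b[1])/2,(b[2]+b[3])/2)
g=blob(d,(50,120,50),(75,255,255),(50,150,140,250));print(g[1],plane(d,*g[0],0))
E
```

```text
[326.9912 123.0175] [313 112  29  23 571]
cap [ 0.535  -0.2804  0.021 ] end [ 0.5425 -0.2873  0.021 ]
cap [ 0.5355 -0.2806  0.03  ] end [ 0.5427 -0.2873  0.03  ]
[array([ 0.5347, -0.255 ,  0.042 ]), array([ 0.5093, -0.2862,  0.042 ]), array([ 0.4498, -0.2337,  0.042 ]), array([ 0.4752, -0.203 ,  0.042 ])]
-0.7204423009379641 0.07917668988572173 [ 0.522  -0.2706  0.042 ] [ 0.4625 -0.2183  0.042 ]
[ 97 176   1   1   1] [ 0.6762 -0.0621  0.    ]
```

arm_command --commands '[[[18,-22,-25],0.085,-1],[[17,-22,-40],0,-1],[[0,0,-40],0,-1],[[0,0,-40],0,-1],[[0,0,-40],0,-1],[[0,0,-25],0,-1],[[0,0,-17],0,-1],[[0,0,0],0,-1],[[0,0,0],0,1],[[0,0,0],0,1],[[0,0,0],0,1],[[0,0,0],0,1],[[0,0,0],0,1],[[0,0,0],0,1],[[0,0,0],0,1],[[0,0,0],0,1]]' --newtons 20

```text
clock: 3.0
position: [0.5374, -0.2822, 0.0049]
tool_rot: [-3.141, -0.001, -0.717]
force: [1.0, -0.9, 6.5]
grip_width: 0.0272
finger_force: 21.5
```

arm_command --commands '[[[0,0,10],0,1],[[0,0,15],0,1],[[0,0,20],0,1],[[0,0,20],0,1],[[0,0,20],0,1],[[0,0,20],0,1],[[0,0,20],0,1],[[0,0,15],0,1],[[0,0,0],0,1],[[0,0,0],0,1]]'

```text
clock: 4.0
position: [0.5367, -0.2818, 0.1444]
tool_rot: [-3.141, -0.0, -0.717]
force: [-0.7, 0.0, -1.9]
grip_width: 0.0271
finger_force: 20.9
```

```bash
python3 - <<'E'
from h import *
s=bot.observe(); print(s['position'],s['force'],s['moment'])
d=snap('scene','sc2'); e=snap('side','si2')
u,v=map(int,proj(d,s['position'])); a=cv2.imread('pics/sc2.png')[v-50:v+70,u-60:u+60]
x,y=map(int,proj(e,s['position'])); b=cv2.imread('pics/si2.png')[y-50:y+70,x-60:x+60]
print(u,v,x,y); cv2.imwrite('pics/c3.png',cv2.resize(np.hstack([a,b]),None,fx=3.3,fy=3.3))
E
```

```text
[ 0.53670946 -0.28175301  0.14437216] [-7.15901197e-01  5.49628730e-04 -1.91332211e+00] [-0.04492092 -0.07665103 -0.02950046]
220 174 344 117
```

View pics/c3.png

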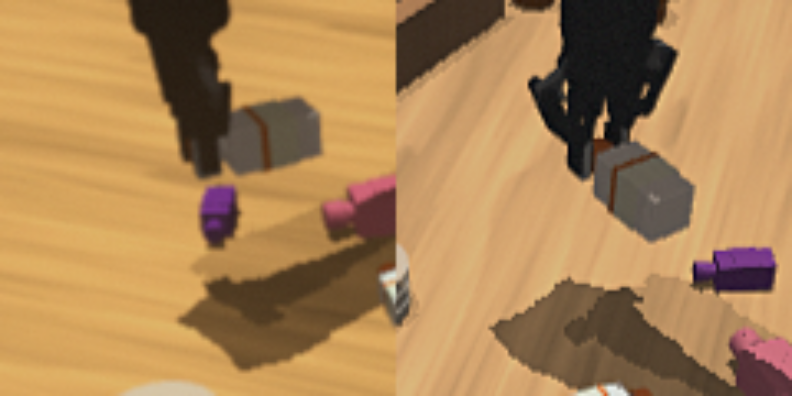

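Held, but still level: friction holds 0.09 N·m. I'll lower so the bottle would hang just clear of the table, then loosen gradually so it swings upright.

arm_command --commands '[[[0,0,-20],0,1],[[0,0,-20],0,1],[[0,0,-8],0,1],[[0,0,0],0,0.6],[[0,0,0],0,0.5]]'

```text
clock: 4.6
position: [0.5369, -0.282, 0.0966]
tool_rot: [3.142, 0.0, -0.717]
force: [-0.2, -0.3, -0.6]
grip_width: 0.0273
finger_force: 20.9
```

arm_command --commands '[[[0,0,0],0,0.44],[[0,0,0],0,0.44]]'

```text
clock: 4.8
position: [0.5371, -0.282, 0.097]
tool_rot: [-3.141, -0.001, -0.717]
force: [-0.4, 0.0, -1.0]
grip_width: 0.0275
finger_force: 20.9
```

arm_command --commands '[[[0,0,0],0,0.41],[[0,0,0],0,0.41]]'

```text
clock: 5.0
position: [0.5369, -0.2819, 0.0966]
tool_rot: [-3.141, -0.0, -0.717]
force: [0.7, 0.4, -1.8]
grip_width: 0.027
finger_force: 20.9
```

arm_command --commands '[[[0,0,0],0,0.39],[[0,0,0],0,0.39]]'

```text
clock: 5.2
position: [0.5368, -0.2819, 0.0963]
tool_rot: [-3.142, -0.0, -0.717]
force: [0.2, -0.2, -2.2]
grip_width: 0.0275
finger_force: 20.9
```

arm_command --commands '[[[0,0,0],0,0.375],[[0,0,0],0,0.375]]'

```text
clock: 5.4
position: [0.5368, -0.2819, 0.0963]
tool_rot: [3.142, 0.0, -0.717]
force: [-0.8, 1.3, -1.3]
grip_width: 0.027
finger_force: 20.9
```

arm_command --commands '[[[0,0,0],0,0.365],[[0,0,0],0,0.365]]'

```text
clock: 5.6
position: [0.5368, -0.2819, 0.0963]
tool_rot: [-3.142, -0.0, -0.717]
force: [-0.1, -0.2, -1.1]
grip_width: 0.0268
finger_force: 20.1
```

arm_command --commands '[[[0,0,0],0,0.36],[[0,0,0],0,0.36]]'

```text
clock: 5.8
position: [0.5368, -0.2818, 0.0963]
tool_rot: [-3.142, -0.0, -0.717]
force: [-0.3, 0.4, -0.7]
grip_width: 0.0275
finger_force: 14.4
```

arm_command --commands '[[[0,0,0],0,0.357],[[0,0,0],0,0.357]]'

```text
clock: 6.0
position: [0.5368, -0.2818, 0.0963]
tool_rot: [-3.142, -0.0, -0.717]
force: [-0.0, 0.0, -2.0]
grip_width: 0.0278
finger_force: 10.9
```

```bash
python3 -c "
from h import *
print(bot.observe()['moment'])"
```

```text
[-0.03970806 -0.10369258 -0.03431318]
```

arm_command --commands '[[[0,0,0],0,0.3545],[[0,0,0],0,0.3545],[[0,0,0],0,0.3545]]'

```text
clock: 6.3
position: [0.5368, -0.2818, 0.0963]
tool_rot: [-3.142, 0.0, -0.717]
force: [-0.2, -0.8, -1.1]
grip_width: 0.0276
finger_force: 8.5
```

```bash
python3 -c "
from h import *
print(bot.observe()['moment'])"
```

```text
[-0.03657989 -0.01454697  0.01714788]
```

```bash
cat > chk.py <<'E'
from h import *
np.set_printoptions(precision=3,suppress=True)
import sys
def white(d,P,r):
    u,v=map(int,proj(d,P)); b=(max(u-r,0),max(v-r,0),u+r,v+r)
    return blob(d,(0,0,85),(179,45,255),b)
s=bot.observe();P=s['position']+[0,0,.01]
D=[snap('scene','cs'),snap('side','cd')]
W=[white(d,P,45) for d in D]; print([list(w[1]) for w in W]); print('white centre',tri(D[0],W[0][0],D[1],W[1][0]),'tcp',s['position'],s['moment'])
E
python3 chk.py
```

```text
Traceback (most recent call last):
  File "chk.py", line 9, in <module>
    W=[white(d,P,45) for d in D]; print([list(w[1]) for w in W]); print('white centre',tri(D[0],W[0][0],D[1],W[1][0]),'tcp',s['position'],s['moment'])
       ~~~~~^^^^^^^^
  File "chk.py", line 6, in white
    return blob(d,(0,0,85),(179,45,255),b)
  File "h.py", line 23, in blob
    n,l,s,c=cv2.connectedComponentsWithStats(k); i=1+s[1:,4].argmax(); return c[i],s[i],(l==i)
                                                     ~~~~~~~~~~~~~~^^
ValueError: attempt to get argmax of an empty sequence
```

```bash
sed -i 's/(0,0,85),(179,45,255)/(0,0,60),(179,90,255)/' chk.py; python3 chk.py
```

```text
[[np.int32(221), np.int32(180), np.int32(19), np.int32(21), np.int32(189)], [np.int32(340), np.int32(143), np.int32(23), np.int32(21), np.int32(330)]]
white centre (array([ 0.502, -0.27 ,  0.054]), np.float64(0.03620507581806994)) tcp [ 0.537 -0.282  0.096] [-0.017 -0.062  0.019]
```

```bash
cat > vw.py <<'E'
from h import *
import sys
s=bot.observe(); o=[]
for n in('scene','side'):
    d=load('cs' if n=='scene' else 'cd'); u,v=map(int,proj(d,s['position'])); a=np.pad(d['image'][:,:,::-1],((60,60),(60,60),(0,0)))
    o.append(a[v+10:v+130,u:u+120]); print(u,v)
cv2.imwrite(f'pics/{sys.argv[1]}.png',cv2.resize(np.hstack(o),None,fx=3.3,fy=3.3))
E
python3 vw.py c4
```

```text
222 189
343 131
```

View pics/c4.png

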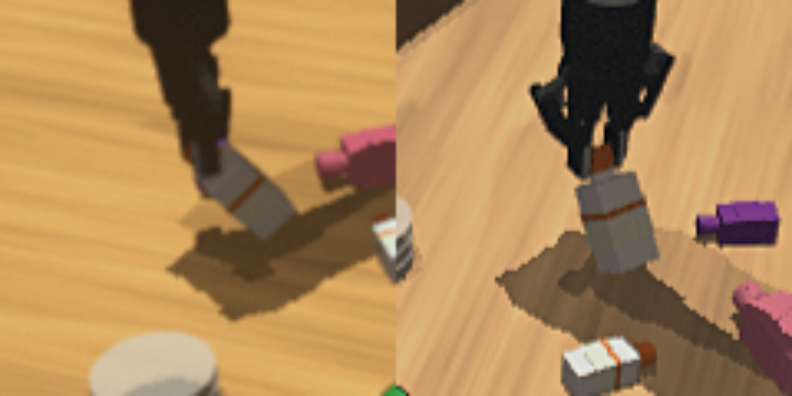

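It has swung about half-way down, so I'll loosen further.

arm_command --commands '[[[0,0,0],0,0.353],[[0,0,0],0,0.353],[[0,0,0],0,0.353]]'

```text
clock: 6.8
position: [0.5368, -0.2819, 0.0963]
tool_rot: [-3.142, 0.0, -0.717]
force: [0.4, -0.1, -1.6]
grip_width: 0.0273
finger_force: 7.0
```

arm_command --commands '[[[0,0,0],0,0.3515],[[0,0,0],0,0.3515],[[0,0,0],0,0.3515]]'

```text
clock: 7.1
position: [0.5368, -0.2819, 0.0963]
tool_rot: [-3.142, -0.0, -0.717]
force: [-0.2, 0.3, -1.9]
grip_width: 0.0274
finger_force: 5.5
```

```bash
cat > chk.py <<'E'
from h import *
np.set_printoptions(precision=3,suppress=True)
s=bot.observe();P=s['position']
D=[snap('scene','cs'),snap('side','cd')]
o=((2,130,50),(16,255,255))
for d in D:
    u,v=map(int,proj(d,P)); h=cv2.cvtColor(d['image'],cv2.COLOR_RGB2HSV)
    m=cv2.inRange(h,np.array((0,0,60)),np.array((179,85,255))); k=np.zeros_like(m);k[v:v+45,u-20:u+32]=m[v:v+45,u-20:u+32]
    n,l,st,c=cv2.connectedComponentsWithStats(k); i=1+st[1:,4].argmax()
    r=cv2.minAreaRect(np.argwhere(l==i)[:,::-1].astype(np.float32)); print((u,v),c[i],st[i],r)
print(s['moment'],s['force'],s['finger_force'])
E
python3 chk.py
```

```text
(222, 189) [241.914 202.395] [234 194  17  17 162] ((242.00003051757812, 202.50003051757812), (12.020814895629883, 13.435027122497559), 45.0)
(343, 131) [351.103 153.912] [340 143  23  21 319] ((351.1846923828125, 153.82801818847656), (17.494312286376953, 19.638774871826172), 73.61045837402344)
[-0.027  0.014 -0.022] [-0.178  0.274 -1.918] 5.505501553416252
```

arm_command --commands '[[[0,0,0],0,0.35],[[0,0,0],0,0.35],[[0,0,0],0,0.35]]'

```text
clock: 7.5
position: [0.5368, -0.2819, 0.0963]
tool_rot: [-3.142, -0.0, -0.717]
force: [0.1, -0.4, -1.3]
grip_width: 0.0276
finger_force: 4.1
```

```bash
python3 chk.py; python3 - <<'E'
from h import *
P=np.array([.537,-.282,.118]);a=np.array([-.756,.655,0]);z=np.array([0,0,-1.])
for t in range(0,91,15):
    T=np.radians(t); q=P+.07*(a*np.cos(T)+z*np.sin(T)); print(t,proj(load('cs'),q),proj(load('cd'),q))
E
```

```text
(222, 189) [233.576 208.767] [225 201  18  16 172] ((233.70004272460938, 208.9000244140625), (12.074767112731934, 14.758047103881836), 63.43495178222656)
(343, 131) [346.025 154.222] [336 145  20  19 275] ((345.790771484375, 154.23382568359375), (17.528526306152344, 19.30356788635254), 86.8201675415039)
[-0.088 -0.004 -0.046] [ 0.063 -0.355 -1.29 ] 4.057654291391373
0 (np.float64(244.86638702531482), np.float64(176.77224663214608)) (np.float64(358.87223414762633), np.float64(137.8296592683074))
15 (np.float64(244.63659132330474), np.float64(182.44173306329097)) (np.float64(357.75998814188074), np.float64(142.7168145362746))
30 (np.float64(242.89790513387499), np.float64(188.05745084684114)) (np.float64(355.7287853383146), np.float64(146.2796832888974))
45 (np.float64(239.77778174913823), np.float64(193.28639590791965)) (np.float64(352.95923916946924), np.float64(148.32464821231807))
60 (np.float64(235.47019691143123), np.float64(197.8231328133486)) (np.float64(349.66867315615644), np.float64(148.78020183614035))
75 (np.float64(230.22720498580915), np.float64(201.39843946346767)) (np.float64(346.08980693465656), np.float64(147.68292922214596))
90 (np.float64(224.35165143769353), np.float64(203.78803217298244)) (np.float64(342.45407762128053), np.float64(145.15802717218386))
```

arm_command --commands '[[[0,0,0],0,0.349],[[0,0,0],0,0.349],[[0,0,0],0,0.349]]'

```text
clock: 7.9
position: [0.5368, -0.2818, 0.0963]
tool_rot: [3.142, 0.0, -0.717]
force: [-0.5, 0.1, -1.6]
grip_width: 0.0276
finger_force: 3.2
```

```bash
python3 chk.py
```

```text
(222, 189) [233.558 208.785] [225 201  18  17 172] ((233.77359008789062, 208.79248046875), (11.65542984008789, 14.957801818847656), 60.945396423339844)
(343, 131) [345.967 154.216] [336 145  20  19 273] ((345.790771484375, 154.23382568359375), (17.528526306152344, 19.30356788635254), 86.8201675415039)
[-0.001 -0.006  0.002] [-0.461  0.138 -1.622] 3.1821398064494133
```

arm_command --commands '[[[0,0,0],0,0.3482],[[0,0,0],0,0.3482],[[0,0,0],0,0.3482]]'

```text
clock: 8.3
position: [0.5368, -0.2819, 0.0963]
tool_rot: [3.142, 0.0, -0.717]
force: [-0.3, 0.8, -1.8]
grip_width: 0.0283
finger_force: 2.5
```

```bash
python3 chk.py
```

```text
(222, 189) [233.488 208.75 ] [225 201  17  16 172] ((233.70004272460938, 208.9000244140625), (12.074767112731934, 14.758047103881836), 63.43495178222656)
(343, 131) [345.938 154.25 ] [336 146  20  18 272] ((345.5, 154.5), (17.0, 19.0), 90.0)
[-0.025  0.001 -0.003] [-0.275  0.752 -1.837] 2.518477588891983
```

arm_command --commands '[[[0,0,0],0,0.3495],[[0,0,5],0,0.3495],[[0,0,5],0,0.3495],[[0,0,5],0,0.3495],[[0,0,5],0,0.3495],[[0,0,0],0,0.3495],[[0,0,0],0,0.3495]]'

```text
clock: 9.1
position: [0.5369, -0.2819, 0.1164]
tool_rot: [-3.141, -0.0, -0.717]
force: [-0.1, 0.8, -1.2]
grip_width: 0.0279
finger_force: 2.8
```

```bash
python3 chk.py; python3 vw.py c5
```

```text
(221, 183) [232.337 203.114] [224 195  17  17 175] ((232.3917694091797, 203.38143920898438), (12.387223243713379, 14.824053764343262), 66.03751373291016)
(343, 125) [346.093 148.719] [336 140  21  19 281] ((346.0, 149.0), (20.0, 18.0), 0.0)
[-0.022  0.029  0.011] [-0.08   0.832 -1.176] 2.7783603966236115
221 183
343 126
```

View pics/c5.png

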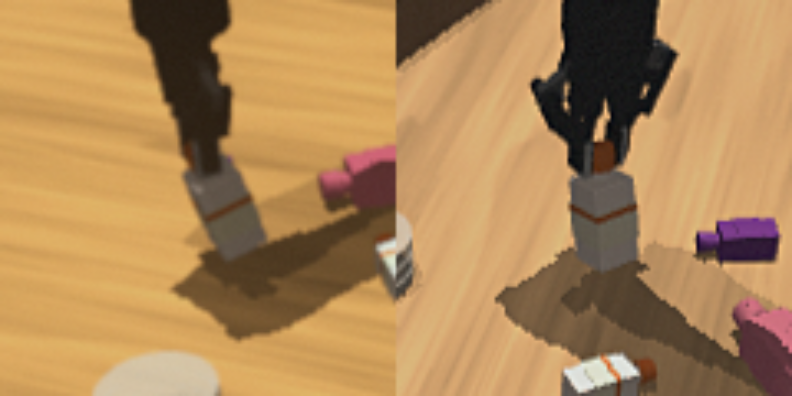

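The bottle now hangs free, leaning about 20° from upright. I'll grip firmly, carry it to the spot while turning to yaw 0, and finish uprighting against the table.

arm_command --commands '[[[0,0,0],0,0.5],[[0,0,0],0,1],[[0,0,10],0.06,1],[[3,10,15],0.1,1],[[10,22,10],0.1,1],[[12,25,0],0.1,1],[[15,30,0],0.1,1],[[15,30,0],0.1,1],[[15,30,0],0.1,1],[[15,30,0],0.057,1],[[10,25,0],0,1],[[10,22,0],0,1],[[5,12,0],0,1],[[2,5,0],0,1],[[0,0,0],0,1],[[0,0,0],0,1]]' --newtons 20

```text
clock: 10.8
position: [0.6485, -0.0423, 0.1513]
tool_rot: [3.141, 0.0, -0.002]
force: [-0.8, -0.3, -1.2]
grip_width: 0.0275
finger_force: 20.8
```

```bash
cat > chk2.py <<'E'
from h import *
np.set_printoptions(precision=4,suppress=True)
import sys
s=bot.observe();P=s['position'];print(P,s['tool_rot'],s['grip_width'],s['finger_force'])
D=[snap('scene','cs'),snap('side','cd')]; C=[]
for d in D:
    u,v=map(int,proj(d,P)); h=cv2.cvtColor(d['image'],cv2.COLOR_RGB2HSV)
    m=cv2.inRange(h,np.array((0,130,50)),np.array((16,255,255))); k=np.zeros_like(m);k[v-20:v+45,u-40:u+40]=m[v-20:v+45,u-40:u+40]
    n,l,st,c=cv2.connectedComponentsWithStats(k)
    for i in range(1,n):
        if st[i,4]>4: print((u,v),c[i],st[i])
    print()
E
python3 chk2.py; python3 vw.py c6
```

```text
[ 0.6485 -0.0423  0.1513] [ 3.1409  0.0002 -0.0016] 0.02749136403935836 20.78952580690384
(287, 208) [267.1045 195.209 ] [257 188  20  19  67]
(287, 208) [301.125 189.125] [299 188   5   3   8]
(287, 208) [303.9048 194.9048] [299 188  11  13  21]
(287, 208) [286.9041 202.7603] [282 192  12  20 146]
(287, 208) [311.8365 232.5032] [288 196  39  57 789]
(287, 208) [286.5517 223.8966] [278 222  19   5  29]
(287, 208) [285.1111 251.    ] [283 249   4   4   9]

(277, 160) [281.0476 156.4286] [279 151   5  12  42]
(277, 160) [284.7143 175.0476] [272 166  22  13  42]

287 208
277 160
```

View pics/c6.png

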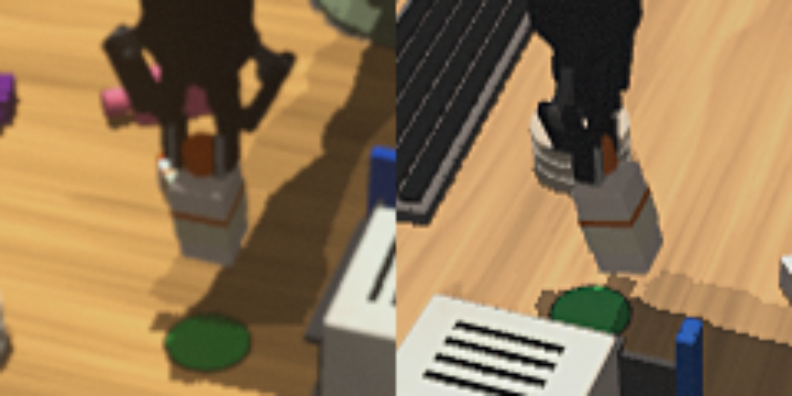

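```bash
python3 - <<'E'
from h import *
D=load('cd'); P=np.array([.6485,-.0423,.174])
for t in (5,10,15,20,25,30):
    T=np.radians(t); ax=np.array([-np.sin(T),0,-np.cos(T)]); n=np.array([np.cos(T),0,-np.sin(T)])
    f=lambda q:tuple(np.round(((proj(D,q)[0]-217)*3.3+396,(proj(D,q)[1]-110)*3.3)))
    yy=np.array([0,.021,0])
    print(t,*[f(P+ax*s+n*.021*k+yy*j) for s,k,j in((.018,1,1),(.098,1,1),(.018,-1,1),(.098,-1,1))])
E
```

```text
5 (np.float64(561.0), np.float64(175.0)) (np.float64(578.0), np.float64(257.0)) (np.float64(616.0), np.float64(182.0)) (np.float64(629.0), np.float64(264.0))
10 (np.float64(564.0), np.float64(177.0)) (np.float64(589.0), np.float64(260.0)) (np.float64(617.0), np.float64(180.0)) (np.float64(639.0), np.float64(264.0))
15 (np.float64(567.0), np.float64(180.0)) (np.float64(599.0), np.float64(262.0)) (np.float64(619.0), np.float64(178.0)) (np.float64(649.0), np.float64(262.0))
20 (np.float64(569.0), np.float64(181.0)) (np.float64(610.0), np.float64(263.0)) (np.float64(620.0), np.float64(176.0)) (np.float64(658.0), np.float64(260.0))
25 (np.float64(572.0), np.float64(183.0)) (np.float64(620.0), np.float64(264.0)) (np.float64(621.0), np.float64(174.0)) (np.float64(667.0), np.float64(257.0))
30 (np.float64(575.0), np.float64(185.0)) (np.float64(631.0), np.float64(264.0)) (np.float64(621.0), np.float64(172.0)) (np.float64(676.0), np.float64(254.0))
```

The lean is about 17°, which is inside the stable tipping range. I'll move so the outer bottom edge lands 21 mm beyond the spot centre, then lower until it touches.

arm_command --commands '[[[15,2,-15],0,1],[[15,2,-15],0,1],[[12,2,-15],0,1],[[0,0,-11],0,1],[[0,0,0],0,1],[[0,0,-3],0,1],[[0,0,-3],0,1],[[0,0,-3],0,1],[[0,0,0],0,1]]'

```text
clock: 11.8
position: [0.6919, -0.0351, 0.0878]
tool_rot: [3.142, -0.003, -0.001]
force: [-0.5, -1.4, 9.6]
grip_width: 0.0268
finger_force: 21.8
```

arm_command --commands '[[[0,0,-3],0,1],[[0,0,0],0,1]]'

```text
clock: 12.0
position: [0.693, -0.0351, 0.086]
tool_rot: [3.142, -0.006, -0.0]
force: [1.4, -0.3, 19.5]
grip_width: 0.027
finger_force: 23.4
```

arm_command --commands '[[[0,0,-3],0,1],[[0,0,0],0,1]]'

```text
clock: 12.2
position: [0.6936, -0.0351, 0.0837]
tool_rot: [3.142, -0.007, -0.001]
force: [1.6, -1.2, 24.8]
grip_width: 0.0272
finger_force: 24.8
```

arm_command --commands '[[[0,0,7],0,1],[[0,0,0],0,0.37],[[0,0,0],0,0.351],[[0,0,0],0,0.351],[[-5,0,0],0,0.351],[[-5,0,0],0,0.351],[[-5,0,0],0,0.351],[[-5,0,0],0,0.351],[[-5,0,0],0,0.351],[[0,0,0],0,0.351],[[0,0,0],0,0.351]]'

```text
clock: 13.3
position: [0.6659, -0.0349, 0.0874]
tool_rot: [-3.142, -0.0, -0.0]
force: [0.3, 0.7, -1.1]
grip_width: 0.0276
finger_force: 5.3
```

```bash
python3 chk2.py; python3 vw.py c7
```

```text
[ 0.6659 -0.0349  0.0874] [-3.1416 -0.0002 -0.0002] 0.027627672006829498 5.2830373495817184
(288, 235) [269.6667 217.8889] [267 215   7   5   9]
(288, 235) [300.5 216.5] [300 215   2   4   6]
(288, 235) [304.2 216.2] [303 215   3   3   5]
(288, 235) [309.709  250.0457] [ 276  215   52   65 1007]
(288, 235) [288.2985 228.7761] [283 218  11  19 134]
(288, 235) [276.5455 223.7273] [275 220   3   9  11]
(288, 235) [287.1923 247.9615] [279 245  18   6  26]
(288, 235) [274.4583 259.625 ] [271 256   7   8  24]

(271, 180) [274.5116 175.7209] [273 170   5  12  43]
(271, 180) [277.3095 193.881 ] [267 185  21  12  42]

288 235
271 180
```

View pics/c7.png

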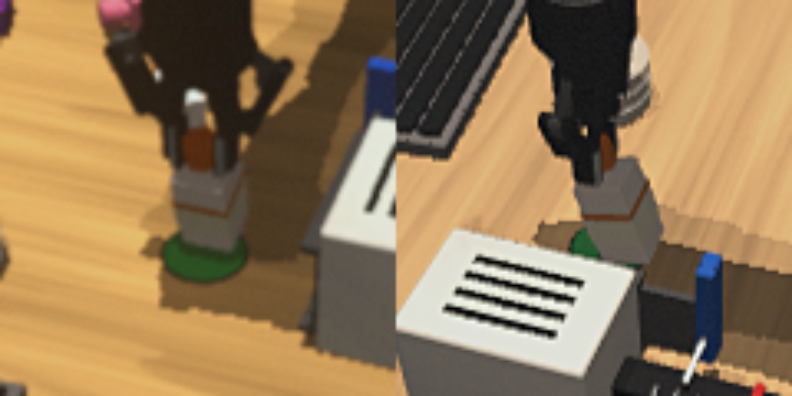

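That was the last of my 10 views. The bottle still leans about 15° and hangs just above the table over the spot. From here I'll work by numbers: shift back out, lower to contact with a loose grip, then draw it upright.

arm_command --commands '[[[8,0,2],0,0.36],[[8,0,0],0,0.36],[[8,0,0],0,0.36],[[0,0,0],0,0.36],[[0,0,-2],0,0.36],[[0,0,-2],0,0.36],[[0,0,0],0,0.36],[[0,0,0],0,0.36]]'

```text
clock: 14.2
position: [0.6896, -0.0349, 0.0853]
tool_rot: [-3.142, 0.0, -0.0]
force: [-1.0, 0.3, -1.4]
grip_width: 0.0275
finger_force: 10.5
```

arm_command --commands '[[[0,0,-2],0,0.36],[[0,0,0],0,0.36]]'

```text
clock: 14.4
position: [0.6903, -0.0349, 0.0838]
tool_rot: [-3.142, -0.001, -0.0]
force: [0.4, 0.3, 3.2]
grip_width: 0.0274
finger_force: 10.9
```

arm_command --commands '[[[0,0,-2],0,0.36],[[0,0,0],0,0.36]]'

```text
clock: 14.6
position: [0.6911, -0.0348, 0.0827]
tool_rot: [-3.142, -0.003, -0.0]
force: [0.7, 0.2, 11.9]
grip_width: 0.0276
finger_force: 13.1
```

arm_command --commands '[[[0,0,0],0,0.351],[[0,0,0],0,0.351],[[-4,0,0],0,0.351],[[-4,0,0],0,0.351],[[-4,0,0],0,0.351],[[-4,0,0],0,0.351],[[0,0,0],0,0.351]]'

```text
clock: 15.3
position: [0.6735, -0.0349, 0.0815]
tool_rot: [3.142, 0.0, -0.0]
force: [0.5, 0.1, 5.1]
grip_width: 0.0278
finger_force: 6.1
```

```bash
cat > lean.py <<'E'
from h import *
np.set_printoptions(precision=4,suppress=True)
s=bot.observe();P=s['position']; D={'W':snap('scene','cs'),'S':snap('side','cd')}; print(P,s['force'],s['finger_force'])
for n,d in D.items():
    u,v=map(int,proj(d,P)); h=cv2.cvtColor(d['image'],cv2.COLOR_RGB2HSV)
    m=cv2.inRange(h,np.array((0,0,55)),np.array((179,75,255))); k=np.zeros_like(m); b=(v+2,v+32,u-17,u+26) if n=='S' else (v-2,v+35,u-16,u+16)
    k[b[0]:b[1],b[2]:b[3]]=m[b[0]:b[1],b[2]:b[3]]
    print(n,(u,v))
    for r in range(b[0],b[1],2):
        c=np.flatnonzero(k[r]); print(r,(c.min(),c.max(),len(c)) if len(c) else '',end='; ')
    print()
d=D['S']
for t in(0,5,10,15,20):
    T=np.radians(t); ax=np.array([-np.sin(T),0,-np.cos(T)]); n=np.array([np.cos(T),0,-np.sin(T)]); Q=P+[0,0,.016]
    print(t,*[np.round(proj(d,Q+ax*q+n*.021*k+np.array([0,.021*j,0])),1) for q,k,j in((.018,1,1),(.098,1,1),(.018,-1,-1),(.098,-1,-1))])
E
python3 lean.py
```

```text
[ 0.6735 -0.0349  0.0815] [0.5021 0.1113 5.0772] 6.098606581217609
W (287, 239)
237 (np.int64(279), np.int64(294), 3); 239 (np.int64(282), np.int64(298), 7); 241 (np.int64(279), np.int64(299), 21); 243 (np.int64(279), np.int64(298), 20); 245 (np.int64(279), np.int64(297), 19); 247 (np.int64(279), np.int64(296), 18); 249 (np.int64(279), np.int64(299), 18); 251 (np.int64(288), np.int64(299), 9); 253 (np.int64(279), np.int64(299), 5); 255 (np.int64(280), np.int64(299), 14); 257 (np.int64(280), np.int64(300), 21); 259 (np.int64(279), np.int64(299), 21); 261 (np.int64(280), np.int64(298), 19); 263 (np.int64(280), np.int64(297), 18); 265 (np.int64(281), np.int64(296), 16); 267 (np.int64(289), np.int64(295), 7); 269 ; 271 ; 273 ; 
S (269, 181)
183 (np.int64(269), np.int64(281), 10); 185 (np.int64(269), np.int64(281), 13); 187 (np.int64(261), np.int64(281), 21); 189 (np.int64(261), np.int64(282), 21); 191 (np.int64(262), np.int64(283), 21); 193 (np.int64(262), np.int64(283), 21); 195 (np.int64(270), np.int64(283), 13); 197 (np.int64(263), np.int64(283), 12); 199 (np.int64(263), np.int64(283), 21); 201 (np.int64(264), np.int64(284), 21); 203 (np.int64(264), np.int64(283), 20); 205 (np.int64(252), np.int64(282), 25); 207 (np.int64(252), np.int64(281), 30); 209 (np.int64(252), np.int64(280), 29); 211 (np.int64(252), np.int64(283), 32); 
0 [258.5 185.7] [261.2 207.5] [279.7 178.3] [281.3 200.1]
5 [259.2 186.4] [264.3 208.6] [280.2 177.9] [284.2 200.2]
10 [259.9 187. ] [267.4 209.4] [280.7 177.4] [287. 200.]
15 [260.6 187.5] [270.4 210.1] [281.  176.9] [289.7 199.7]
20 [261.4 188. ] [273.5 210.6] [281.3 176.3] [292.3 199.1]
```

The lean is down to about 4°. One more small draw, then release.

arm_command --commands '[[[-3,0,0],0,0.351],[[-3,0,0],0,0.351],[[0,0,0],0,0.351],[[0,0,0],0,0.34],[[0,0,0],0,0.3],[[0,0,0],0,0.2],[[0,0,0],0,0.1],[[0,0,0],0,0.1]]'

```text
clock: 16.2
position: [0.6678, -0.0348, 0.0813]
tool_rot: [-3.142, -0.0, -0.0]
force: [-0.5, 0.2, -0.4]
grip_width: 0.0386
finger_force: 0.0
```

```bash
python3 lean.py
```

```text
[ 0.6678 -0.0348  0.0813] [-0.4506  0.1803 -0.3656] 0.0
W (287, 237)
235 (np.int64(278), np.int64(297), 5); 237 (np.int64(282), np.int64(297), 10); 239 (np.int64(281), np.int64(297), 17); 241 (np.int64(280), np.int64(300), 21); 243 (np.int64(280), np.int64(298), 19); 245 (np.int64(280), np.int64(297), 18); 247 (np.int64(280), np.int64(300), 18); 249 (np.int64(288), np.int64(300), 10); 251 (np.int64(298), np.int64(299), 2); 253 (np.int64(280), np.int64(299), 12); 255 (np.int64(280), np.int64(299), 20); 257 (np.int64(280), np.int64(300), 21); 259 (np.int64(280), np.int64(299), 20); 261 (np.int64(280), np.int64(298), 19); 263 (np.int64(280), np.int64(297), 18); 265 (np.int64(283), np.int64(296), 14); 267 (np.int64(292), np.int64(295), 4); 269 ; 271 ; 
S (271, 181)
183 (np.int64(270), np.int64(283), 8); 185 (np.int64(270), np.int64(283), 14); 187 (np.int64(270), np.int64(284), 15); 189 (np.int64(264), np.int64(283), 20); 191 (np.int64(265), np.int64(284), 19); 193 (np.int64(264), np.int64(284), 20); 195 (np.int64(268), np.int64(284), 16); 197 (np.int64(265), np.int64(284), 10); 199 (np.int64(265), np.int64(285), 18); 201 (np.int64(265), np.int64(284), 20); 203 (np.int64(265), np.int64(284), 20); 205 (np.int64(254), np.int64(283), 23); 207 (np.int64(254), np.int64(282), 29); 209 (np.int64(254), np.int64(281), 28); 211 (np.int64(254), np.int64(283), 30); 
0 [260.6 186.2] [263.2 208. ] [281.8 178.8] [283.2 200.6]
5 [261.2 186.9] [266.3 209.1] [282.3 178.4] [286.1 200.7]
10 [262.  187.5] [269.3 209.9] [282.7 177.9] [288.9 200.5]
15 [262.7 188. ] [272.4 210.6] [283.1 177.4] [291.7 200.2]
20 [263.5 188.6] [275.4 211.1] [283.4 176.8] [294.3 199.6]
```

Upright and let go. Retreat straight up and check it from the wrist camera.

arm_command --commands '[[[0,0,5],0,0],[[0,0,15],0,-0.2],[[0,0,30],0,-0.2],[[0,0,40],0,-0.2],[[0,0,40],0,-0.2],[[0,0,30],0,-0.2],[[-20,0,0],0.15,-0.2],[[-20,0,0],0.15,-0.2],[[-20,0,0],0.15,-0.2],[[-20,0,0],0.15,-0.2],[[-20,0,0],0.15,-0.2],[[0,0,0],0,-0.2],[[0,0,0],0,-0.2]]'

```text
clock: 17.6
position: [0.5681, -0.0351, 0.2426]
tool_rot: [3.14, -0.001, 0.747]
force: [0.5, 0.4, -0.6]
grip_width: 0.0513
finger_force: 0.0
```

```bash
cat > m.py <<'E'
from h import *
np.set_printoptions(precision=4,suppress=True)
s=bot.observe(); print(s['position'],s['tool_rot'],s['clock'])
Z={'W':snap('wrist','w3'),'C':snap('scene','s3'),'S':snap('side','d3')}
T={'green':((50,110,30),(78,255,255),0),'blue':((105,140,30),(125,255,255),.11),'red':((0,170,60),(6,255,255),.054),'orange':((6,170,60),(16,255,255),.1)}
for k,(lo,hi,z) in T.items():
    for n,d in Z.items():
        m=cv2.inRange(cv2.cvtColor(d['image'],cv2.COLOR_RGB2HSV),np.array(lo),np.array(hi))
        N,l,st,c=cv2.connectedComponentsWithStats(m)
        for i in range(1,N):
            X=plane(d,*c[i],z)
            if st[i,4]>15 and .4<X[0]<.8 and -.15<X[1]<.25: print(k,n,c[i],st[i],X)
E
python3 m.py
```

```text
[ 0.5681 -0.0351  0.2426] [ 3.1403 -0.001   0.7475] 17.6
green W [355.2105  97.2105] [352  90  10  14  19] [ 0.6526 -0.0092  0.    ]
green C [288.0233 265.4302] [277 258  25  12  86] [ 0.6762 -0.0336  0.    ]
green S [284.8824 205.7941] [282 200   6  11  34] [ 0.6357 -0.0378  0.    ]
blue W [190.3263 127.1677] [179 115  24  27 334] [0.5399 0.076  0.11  ]
blue C [344.3  204.55] [341 203   7   4  20] [0.5238 0.0689 0.11  ]
blue S [305.2376 221.698 ] [302 207   8  33 202] [0.5365 0.0949 0.11  ]
red W [144.9796 124.8844] [129 110  33  31 294] [0.4962 0.1213 0.054 ]
red C [365.5    219.9118] [360 218  12   5  34] [0.4952 0.1251 0.054 ]
red S [318.434  253.7736] [316 246   7  17  53] [0.4949 0.1309 0.054 ]
orange W [387.9889 108.7   ] [382  92  20  35  90] [ 0.6558 -0.0287  0.1   ]
orange W [329.3725 282.6275] [317 282  27   3  51] [ 0.5113 -0.1004  0.1   ]
orange W [327.9586 303.9034] [321 298  15  12 145] [ 0.4941 -0.1147  0.1   ]
orange C [289.3468 229.6855] [284 224  12  13 124] [ 0.6595 -0.0341  0.1   ]
orange S [273.0962 177.6346] [268 172  11  12 104] [ 0.6605 -0.0323  0.1   ]
orange S [358.4828 187.4483] [355 185   7   7  29] [ 0.4469 -0.0593  0.1   ]
```

The bottle's cap is at (0.660, -0.033) in both views, against the spot at (0.661, -0.035), so it stands in place. Next is the handle at about (0.544, 0.069), with yaw 90° to pinch it across its x faces.

arm_command --commands '[[[-4,18,0],0.14,0],[[-4,18,0],0.14,0],[[-4,17,0],0.14,0],[[-4,17,0],0.14,0],[[-4,17,0],0.14,0],[[-3,17,0],0.124,0],[[0,0,-20],0,0],[[0,0,-30],0,0],[[0,0,0],0,0],[[0,0,0],0,0]]' --newtons 20

```text
clock: 18.75
position: [0.545, 0.0694, 0.1916]
tool_rot: [-3.141, -0.0, 1.573]
force: [1.0, -0.2, 0.1]
grip_width: 0.0428
finger_force: 0.0
```

```bash
python3 m.py | grep -v orange; python3 - <<'E'
from h import *
d=load('w3'); m=cv2.inRange(cv2.cvtColor(d['image'],cv2.COLOR_RGB2HSV),np.array((105,140,30)),np.array((125,255,255)))
n,l,st,c=cv2.connectedComponentsWithStats(m); i=1+st[1:,4].argmax(); print(cv2.boxPoints(cv2.minAreaRect(np.argwhere(l==i)[:,::-1].astype(np.float32))))
for z in(.125,):
  for p in cv2.boxPoints(cv2.minAreaRect(np.argwhere(l==i)[:,::-1].astype(np.float32))): print(plane(d,*p,z))
# handle seen in side/scene: top rows
for f in('d3','s3'):
  d=load(f); m=cv2.inRange(cv2.cvtColor(d['image'],cv2.COLOR_RGB2HSV),np.array((105,140,30)),np.array((125,255,255)))
  u,v=map(int,proj(d,(.544,.069,.125))); 
  for r in range(v-4,v+6): q=np.flatnonzero(m[r,u-15:u+15]); print(f,r,(q.min()+u-15,q.max()+u-15) if len(q) else '')
  print(proj(d,(.544,.069,.125)))
E
```

```text
[0.545  0.0694 0.1916] [-3.1408 -0.0001  1.5733] 18.75
green W [431.0676 250.7838] [419 249  25   4  74] [ 0.6625 -0.0069  0.    ]
green W [452.2    260.2333] [449 256   8  10  30] [ 0.686  -0.0177  0.    ]
green W [406.0435 263.3043] [403 258   6  12  46] [ 0.6372 -0.0214 -0.    ]
green C [284.4308 265.9231] [277 258  19  12  65] [ 0.6807 -0.0415  0.    ]
green C [299.7222 263.3333] [297 259   5   9  18] [ 0.6598 -0.0082  0.    ]
green S [284.8824 205.7941] [282 200   6  11  34] [ 0.6357 -0.0378  0.    ]
blue S [305.203  222.1574] [302 207   7  33 197] [0.5362 0.0962 0.11  ]
red W [258.4167 136.9333] [254 119  10  31 180] [0.4959 0.1155 0.054 ]
red S [318.4565 254.0652] [316 246   7  17  46] [0.4946 0.1317 0.054 ]Traceback (most recent call last):
  File "<stdin>", line 3, in <module>
ValueError: attempt to get argmax of an empty sequence
```

arm_command --commands '[[[0,0,-25],0,0],[[0,0,-25],0,0],[[0,0,-20],0,0],[[0,0,-15],0,0],[[0,0,-14],0,0],[[0,0,0],0,0],[[0,0,0],0,1],[[0,0,0],0,1],[[0,0,0],0,1],[[0,0,0],0,1],[[0,0,0],0,1]]' --newtons 60

```text
clock: 20.0
position: [0.5432, 0.0692, 0.0932]
tool_rot: [-3.139, 0.001, 1.573]
force: [-16.4, -0.1, 15.1]
grip_width: 0.0135
finger_force: 58.6
```

```bash
python3 m.py | grep -E 'red|orange [CS]|blue|^\['
```

```text
[0.5432 0.0692 0.0932] [-3.1391  0.0006  1.5731] 20.0
blue W [322.7293 261.288 ] [305 228  33  69 809] [0.5448 0.0801 0.11  ]
blue S [304.8103 222.9368] [302 207   7  33 174] [0.5364 0.0987 0.11  ]
red W [229.7963 148.0731] [222 119  17  54 643] [0.4962 0.1181 0.054 ]
red S [318.5098 253.7451] [316 246   7  17  51] [0.4947 0.1308 0.054 ]
orange C [364.7222 220.2778] [359 219  12   4  18] [0.5631 0.1316 0.1   ]
orange C [289.3008 229.7073] [284 224  12  13 123] [ 0.6596 -0.0341  0.1   ]
orange S [272.9412 177.7549] [268 172  11  12 102] [ 0.6607 -0.0318  0.1   ]
orange S [358.5357 187.3929] [355 185   7   7  28] [ 0.4468 -0.0595  0.1   ]
```

Gripped, with the opening at 13.5 mm. The pull to the mark is about 47 mm; I'll pull and then compare pointer with mark.

arm_command --commands '[[[-3,0,0],0,1],[[-6,0,0],0,1],[[-8,0,0],0,1],[[-8,0,0],0,1],[[-8,0,0],0,1],[[-7,0,0],0,1],[[-5,0,0],0,1],[[-3,0,0],0,1],[[0,0,0],0,1],[[0,0,0],0,1],[[0,0,0],0,1]]'

```text
clock: 21.25
position: [0.4978, 0.07, 0.0932]
tool_rot: [3.138, -0.001, 1.574]
force: [5.8, 5.0, 4.3]
grip_width: 0.0136
finger_force: 59.9
```

```bash
python3 m.py | grep -E 'red|orange [CS]|^\['; python3 - <<'E'
from h import *
np.set_printoptions(precision=4,suppress=True)
for f in('w3','d3'):
    d=load(f); h=cv2.cvtColor(d['image'],cv2.COLOR_RGB2HSV)
    m=cv2.inRange(h,np.array((0,0,120)),np.array((179,60,255))); k=np.zeros_like(m)
    c=np.array([proj(d,(x,y,.058)) for x in(.475,.525) for y in(.085,.145)]); a=c.min(0).astype(int);b=c.max(0).astype(int); print(f,a,b)
    k[a[1]:b[1],a[0]:b[0]]=m[a[1]:b[1],a[0]:b[0]]
    n,l,st,ce=cv2.connectedComponentsWithStats(k)
    for i in range(1,n):
        if st[i,4]>8:
            p=np.argwhere(l==i)[:,::-1].astype(np.float32); r=cv2.boxPoints(cv2.minAreaRect(p))
            print('white',st[i],plane(d,*ce[i],.058),[plane(d,*q,.058)[:2] for q in r])
E
```

```text
[0.4978 0.07   0.0932] [ 3.1384 -0.0015  1.5738] 21.25
red W [313.8517 137.6755] [308 108  15  67 755] [0.4951 0.1246 0.054 ]
red S [318.375 254.5  ] [316 246   7  17  48] [0.4944 0.1329 0.054 ]
orange C [289.3008 229.7073] [284 224  12  13 123] [ 0.6596 -0.0341  0.1   ]
orange S [273.0196 177.7843] [268 172  11  12 102] [ 0.6605 -0.0317  0.1   ]
orange S [358.4483 187.3448] [355 185   7   7  29] [ 0.447  -0.0596  0.1   ]
w3 [272  96] [374 212]
white [274 114   3  20  53] [0.4757 0.1319 0.058 ] [array([0.4753, 0.1365]), array([0.4763, 0.1365]), array([0.476 , 0.1272]), array([0.475 , 0.1272])]
white [303 115   2  19  38] [0.49   0.1317 0.058 ] [array([0.4898, 0.1361]), array([0.4903, 0.1361]), array([0.4902, 0.1273]), array([0.4897, 0.1273])]
white [331 116   3  19  47] [0.5044 0.131  0.058 ] [array([0.5038, 0.1357]), array([0.5048, 0.1357]), array([0.5049, 0.1268]), array([0.5039, 0.1268])]
white [359 116   4  20  45] [0.5187 0.1311 0.058 ] [array([0.518 , 0.1264]), array([0.5183, 0.1357]), array([0.5194, 0.1357]), array([0.5191, 0.1263])]
white [318 140   9  46 316] [0.4993 0.1127 0.058 ] [array([0.4971, 0.1004]), array([0.4977, 0.1239]), array([0.5014, 0.1238]), array([0.5009, 0.1003])]
d3 [303 234] [332 259]
white [317 243   4   8  15] [0.4991 0.1146 0.058 ] [array([0.5008, 0.1245]), array([0.5012, 0.1031]), array([0.4975, 0.1035]), array([0.4972, 0.1249])]
```

The pointer is at x = 0.499 and the mark at about 0.4955, so I'll move another -4 mm.

arm_command --commands '[[[-2,0,0],0,1],[[-2,0,0],0,1],[[0,0,0],0,1],[[0,0,0],0,1],[[0,0,0],0,1],[[0,0,0],0,1],[[0,0,0],0,1],[[0,0,0],0,1],[[0,0,0],0,1]]'

```text
clock: 22.3
position: [0.4939, 0.0701, 0.0932]
tool_rot: [3.138, -0.002, 1.574]
force: [6.2, 5.5, 4.3]
grip_width: 0.0133
finger_force: 59.9
```

```bash
python3 m.py | grep -E 'red|orange [CS]|^\['; python3 - <<'E'
from h import *
np.set_printoptions(precision=4,suppress=True)
d=load('w3'); h=cv2.cvtColor(d['image'],cv2.COLOR_RGB2HSV)
m=cv2.inRange(h,np.array((0,0,120)),np.array((179,60,255))); r=cv2.inRange(h,np.array((0,150,50)),np.array((6,255,255)))
u0=int(proj(d,(.495,.12,.058))[0])
for v in range(105,190,8):
    a=np.flatnonzero(m[v,u0-12:u0+13])+u0-12;b=np.flatnonzero(r[v,u0-25:u0+26])+u0-25
    print(v,'white',plane(d,a.mean(),v,.058)[:2] if len(a) else '',len(a),'red',plane(d,(b.min()+b.max())/2,v,.054)[:2] if len(b) else '',len(b))
E
```

```text
[0.4939 0.0701 0.0932] [ 3.1383 -0.0016  1.5738] 22.3
red W [322.7438 130.583 ] [315 108  16  67 566] [0.4958 0.1283 0.054 ]
red C [365.5882 220.4118] [360 219  11   4  17] [0.4975 0.1258 0.054 ]
red S [317.9429 256.0286] [316 249   6  14  35] [0.4942 0.1372 0.054 ]
orange C [289.4016 229.6066] [284 224  12  13 122] [ 0.6591 -0.034   0.1   ]
orange S [272.9412 177.7255] [268 172  11  12 102] [ 0.6608 -0.0319  0.1   ]
orange S [358.5357 187.3929] [355 185   7   7  28] [ 0.4468 -0.0595  0.1   ]
105 white  0 red  0
113 white  0 red [0.4959 0.1371] 15
121 white [0.4898 0.1333] 3 red [0.4956 0.1331] 14
129 white [0.4898 0.1293] 3 red [0.4957 0.1291] 14
137 white  0 red [0.4957 0.125 ] 14
145 white [0.4954 0.1213] 7 red [0.4957 0.1209] 5
153 white [0.4954 0.1173] 7 red [0.4955 0.1167] 6
161 white [0.4952 0.1131] 6 red [0.4955 0.1125] 4
169 white [0.4952 0.1089] 6 red [0.4952 0.1082] 5
177 white [0.4952 0.1047] 8 red  0
185 white [0.495  0.1004] 7 red  0
```

The pointer is at 0.4954 and the mark at 0.4957, so they line up within 0.5 mm. The shutter is still and held, and the bottle hasn't moved, so I'm handing in.

```bash
python3 -c "
from workcell import ticket
print(ticket.job_done())"
```

```text
the job is handed in; nothing more can be done
None
```

I handed the job in with the sample bottle upright and released about 3 mm from the spot's centre, and the shutter held with its pointer within 0.5 mm of the red mark by the wrist camera; the hand-in returned no verdict.

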